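Load a tag roll into the spring-loaded roll magazine

ROBOT

A 6-joint arm with a two-finger parallel gripper is mounted at the origin on a cart in front of the work surface, level with it; the furniture and walls round the work are solid. World frame = base frame: x ahead of the robot, y to its left, z up, the work surface at z = 0. Lengths are in m, angles in degrees, forces in N, time in s.
With the tool pointing down it reaches from about 0.3 to 0.75 m from the base axis. Payload 8.5 kg.
Tool frame: the origin (TCP) lies on the centre line of the jaws, within the pads' length; the fingertips stand 19 mm ahead of it and the grasp point (between the pads) is the TCP; z points along the fingers, x is the direction in which the jaws open and shut, and the axes are right-handed (so a half turn about z gives the same grasp; the last joint's range is limited). The gripper opens to 85 mm and grips with 20 to 120 N. Pads are 22 mm wide; open, the fingers measure 114 mm over their backs; the gripper's body (76 mm by 85 mm) begins 54 mm behind the grasp point. The pads swing forward as they close: fully open they stand 13 mm farther back than shut.
Start: joints at [-77.366, 21.807, 74.336, -0, 83.858, -12.336], TCP at [0.232, -0.499, 0.25] pointing down, gripper open.
Joint ranges: [-178.18, 178.18], [-50.72, 133.34], [12.68, 142.11], [-81.47, 261.47], [9.98, 163.14], [-165.26, 165.26]. Speed limits (degrees/s): [136.94, 136.94, 180, 180, 180, 180].

INTERFACE

Orientations are given as a 3x3 rotation matrix whose columns are the frame's x, y, z axes.
In Python, from rig import env, cams, order gives the robot as it stands.
- The arm moves only by the tool step_arm, never from a script. Its argument "steps" is a list of rows, each an object with "xyz": the shift along the tool's x, y, z normalised to -1 to 1, where 1 is 0.04 m, a list of three; "turn": the turn, a rotation vector about the tool's x, y, z normalised to -1 to 1, where 1 is 0.08 rad, a list of three; "gripper": the gripper command: -1 is shut, 1 is fully open, values between are in proportion. A call has 1 to 20 rows; each row shifts and turns the commanded pose from where the row before left it, along the tool's axes as they then stand; what a row does not reach is not made up. A row lasts 1/12 s, in which the tool goes at most 41.7 mm and 7.16 degrees, less where a joint would pass 70% of its speed; a pose out of reach is approached as far as the arm can. A call with a number of a shift or a turn outside -1 to 1 is refused whole. A call with a gripper value outside its range is refused whole. The fingers move at their own pace and stop on an object; "squeeze" is the grip in N (left out, the last holds). Time passes only in rows, so rows that do not move let the fingers close. It gives the time, the measured TCP pose, the force and the opening at its end, in the units of the state.
- env.observe(): the state, without advancing time (a new reading comes with each control period).
- cams.get_image(name): name is "scene" or "top" or "wrist"; returns (picture, depth): 384x512x3 uint8, red, green, blue; 384x512 float32, m along the optical axis (not along the pixel's ray), 0 where there is no reading.
- cams.camera_info(name): a dict with "fx", "fy", "cx", "cy" (pixels), "k1" (the pictures are not rectified: a ray, as slopes to the right and down, at radius r is drawn at 1 + k1 r^2 times it, then the intrinsics apply), "extrinsics" (4x4, takes a point from camera to world coordinates). Camera axes: x right, y down, z forward; pixel columns grow to the right and rows downward; lengths in m; the calibration is good to about 2 mm. A picture is of the moment at which its call begins: read the wrist's pose just before it. camera_info takes no time and is no camera call; for the wrist camera it gives the pose at the moment of the call.
- order.close_job(): hands the job in, once; it reports no verdict.
The state is a dict: "time_s": time; "q": joint angles; "qvel": joint speeds; "joint_efforts": joint torques, N m; "position": TCP position; "tool_rot": TCP orientation; "ft_force": force on the tool from outside, world axes, zero at the start; "wrist_torque": the same for the moment, N m; "grip_width": finger opening in m.
Only numpy, scipy, OpenCV 4.12 (cv2) and the standard library are available. Lean on these libraries where they do the work, as an engineer would, in place of code of your own. Each camera call takes 0.05 s, during which the arm holds its last target. There are 200 camera calls.

TASK

Load the spare large tag roll, the one of the same size as the roll already in the spring-loaded magazine: set it flat on top of that roll and push the pile down against the spring until the spare roll has snapped under the catches and stays there by itself. The small tag roll, the tin and the tape measure do not belong in the magazine.

Things in the scene. Friction and masses are not known exactly. Their poses are not given: they have to be found in the camera images.
- spare_roll: The spare tag roll, loose on the counter: a flat ring-shaped roll of laundry tags, 52 mm in diameter, 26 mm high, lying flat, core hole about 16 mm wide; 50 to 100 g. Origin at the centre of its underside, z up. Near it, in any order, lie a smaller roll (44 mm), a round tin (50 mm) and a round tape measure (51 mm), which are not wanted.
- magazine: Fixed upright tube, inner diameter 56 mm, rim at height 76 mm, on a round flange (104 mm wide, 6 mm thick). Origin on the tube's axis at counter height, z up. Four guide rods on the rim, on its +x, -x, +y and -y sides, leave 56 mm, are straight up to 98 mm and flare outward to 109 mm. It holds one loose roll, top at 76 mm. Between the rods it is open above the catches.
- catches (a point): Point on the tube's axis amid four white sprung catches on the rim, at 45, 135, 225, 315 degrees from the magazine's x axis, 77.5 mm high, level with their flat undersides. Noses 14 mm wide, 44 mm apart; ramps above widen to 55 mm at 92 mm height. A roll set in rests on the ramps, underside at about 88 mm; pushed, it spreads them. Its top must go below 77 mm; press it to about 72 mm, then let go.
- platform (a joint): Sinking of the sprung platform in the tube, m: 0 = top, as at the start with one roll on it; about 0.022 with two rolls held under the catches (upper roll's underside then about 52 mm high); 0.042 = bottom stop. The spring pushes up with 3 N at 0, plus 80 N per m. The whole push takes about 5 N, in the middle of the roll, with no hard stop.

How it is judged:
By the outcome, as a careful person would: the job done as asked, in the order asked, and still so for the second after the job is handed in, with the robot touching nothing.
It also fails if it takes over 42 s, if anything falls off the work surface, if the arm or the gripper's body presses on something with over 40 N, if the wrist force passes 120 N, or if a joint passes its speed limit or range.

## Working session

There is one attempt and no reset: what is moved stays moved. The work goes in short steps, Python scripts to look and compute and a tool call to move; the robot and the scene stay as the last step left them, time stands still between calls to the robot, and variables do not carry over. Pictures are saved under pics/ and viewed, about 8 in all and at most 12, crops included, and the job is handed in when it is done.

Besides the shell and the picture viewer there is one more tool, called after "Call:" by a JSON object that holds its "op" and its "data", one argument or row to a line. step_arm: Moves the arm, as the interface text tells. Scaled input: -1 to 1 covers 0.04 m each way for a shift and 0.08 rad each way for a turn. Its arguments: {"type":"object","properties":{"steps":{"type":"array"},"squeeze":{"type":"number"}},"required":["steps"]}

```bash
mkdir -p pics
cat > h.py <<'E'
import numpy as np, cv2
from rig import env, cams, order
def grab(n,f=None):
    info=cams.camera_info(n); im,d=cams.get_image(n)
    if f: cv2.imwrite('pics/'+f,cv2.cvtColor(im,cv2.COLOR_RGB2BGR))
    np.savez('pics/'+n+'.npz',im=im,d=d,**{k:np.array(v) for k,v in info.items()})
    return im,d,info
def rays(info,uv):
    uv=np.asarray(uv,float).reshape(-1,2)
    K=np.array([[info['fx'],0,info['cx']],[0,info['fy'],info['cy']],[0,0,1]],float)
    s=cv2.undistortPoints(uv[:,None],K,np.array([float(info['k1']),0,0,0]))[:,0]
    return np.c_[s,np.ones(len(s))]
def onplane(info,uv,z):
    E=np.array(info['extrinsics']); r=rays(info,uv)@E[:3,:3].T
    return E[:3,3]+r*((z-E[2,3])/r[:,2])[:,None]
def cloud(info,d):
    v,u=np.mgrid[0:d.shape[0],0:d.shape[1]]
    E=np.array(info['extrinsics']); p=rays(info,np.c_[u.ravel(),v.ravel()])*d.reshape(-1,1)
    return (p@E[:3,:3].T+E[:3,3]).reshape(*d.shape,3)
E
python3 - <<'E'
from h import *
for n in('scene','top'):
    im,d,i=grab(n,n+'1.png'); print(n,np.round(i['extrinsics'],3).tolist(),i['fx'],i['k1'])
a=cv2.imread('pics/scene1.png');b=cv2.imread('pics/top1.png')
cv2.imwrite('pics/top1b.png',cv2.resize(b,(768,576),interpolation=cv2.INTER_CUBIC))
print(env.observe())
E
```

```text
scene [[-0.852, -0.286, 0.438, 0.134], [-0.523, 0.432, -0.735, 0.572], [0.021, -0.855, -0.518, 0.534], [0.0, 0.0, 0.0, 1.0]] 493.1257314469026 -0.06821701230343015
top [[-0.011, -0.995, 0.099, 0.422], [-1.0, 0.012, 0.017, -0.106], [-0.018, -0.099, -0.995, 1.061], [0.0, 0.0, 0.0, 1.0]] 444.1463112554489 0.0019794564736559774
{'time_s': 0.1, 'q': array([-7.73659855e+01,  2.18387196e+01,  7.43793013e+01, -1.44152680e-04,
        8.38582050e+01, -1.23368719e+01]), 'qvel': array([-0.00591471, -0.17585382, -0.13202277, -0.02534735, -0.05408038,
        0.0209848 ]), 'joint_efforts': array([ 3.43405001e-03, -4.49225485e+01, -2.31655777e+01, -2.42898686e-04,
        3.65315864e-03, -2.09561290e-05]), 'position': array([ 0.23212185, -0.49835782,  0.24976513]), 'tool_rot': array([[ 4.22157741e-01, -9.06522342e-01, -2.93428027e-04],
       [-9.06521457e-01, -4.22157749e-01,  1.29763372e-03],
       [-1.30020687e-03, -2.81807315e-04, -9.99999115e-01]]), 'ft_force': array([ 0.5332757 , -0.40281099, -0.29238998]), 'wrist_torque': array([-0.01028733,  0.00942646, -0.00795846]), 'grip_width': 0.08557910638275526}
```

View pics/top1b.png

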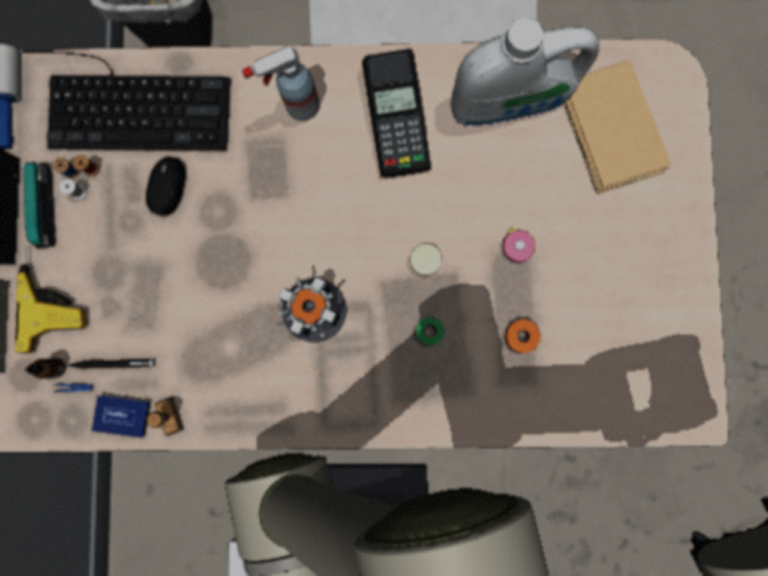

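View pics/scene1.png

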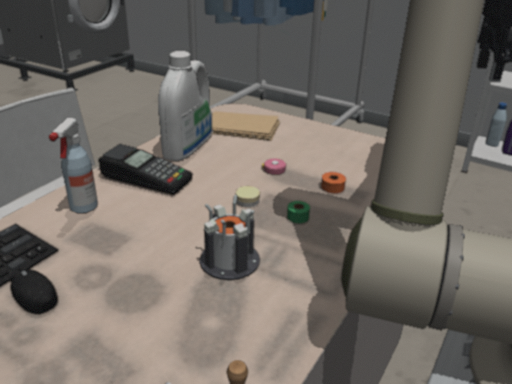

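The top view shows the spare orange roll at about (522,336), the magazine with its orange roll at (312,307), the green small roll at (430,331), the tin at (426,258) and the pink tape measure at (518,246). The scene view agrees.

```bash
cat > m.py <<'E'
from h import *
def orange(im):
    h=cv2.cvtColor(im,cv2.COLOR_RGB2HSV); return ((h[...,0]<13)&(h[...,1]>190)&(h[...,2]>60)).astype(np.uint8)
def blobs(n,zs=(0.026,0.076)):
    z=np.load(f'pics/{n}.npz'); im,d=z['im'],z['d']; info={k:z[k] for k in z.files}
    cs,_=cv2.findContours(orange(im),cv2.RETR_EXTERNAL,cv2.CHAIN_APPROX_NONE); P=cloud(info,d)
    for c in cs:
        if cv2.contourArea(c)<40: continue
        (x,y),r=cv2.minEnclosingCircle(c); m=np.zeros(d.shape,np.uint8); cv2.drawContours(m,[c],-1,1,-1)
        q=P[(m>0)&(d>0)]
        print(n,'px',round(x),round(y),round(r,1),'zpct',np.round(np.percentile(q[:,2],[10,50,90]),3),'top med',np.round(np.median(q[q[:,2]>np.percentile(q[:,2],60)],0),4),[np.round(onplane(info,[x,y],k)[0],4).tolist() for k in zs])
    return im,d,info,P
if __name__=='__main__':
    blobs('scene')
    im,d,info,P=blobs('top')
    # magazine: flange rim (z 6mm) and dark tube points from the height band
    z=P[...,2]; 
    for lo,hi in((.003,.012),(.09,.12)):
        m=(z>lo)&(z<hi)&(np.hypot(P[...,0]-.38,P[...,1]+.0)<.2); print(lo,m.sum(),np.round(np.median(P[m],0),4))
    for c,u,v in(('mag',208,204),('green',287,221),('tin',284,172),('tape',345,164)): print(c,np.round(P[v,u],3),onplane(info,[u,v],.025).round(3))
E
python3 m.py
```

```text
top px 348 224 10.5 zpct [0.012 0.025 0.027] top med [ 0.4623 -0.3027  0.0263] [[0.4632, -0.302, 0.026], [0.4612, -0.2925, 0.076]]
top px 205 204 10.6 zpct [0.052 0.075 0.077] top med [0.5085 0.0236 0.0765] [[0.5135, 0.0301, 0.026], [0.5091, 0.0236, 0.076]]
0.003 1260 [ 0.4687 -0.0033  0.0042]
0.09 175 [0.4996 0.0314 0.094 ]
mag [0.51 0.02 0.05] [[0.513 0.023 0.025]]
green [ 0.472 -0.162  0.001] [[ 0.471 -0.161  0.025]]
tin [ 0.586 -0.156  0.024] [[ 0.586 -0.156  0.025]]
tape [ 0.604 -0.301  0.02 ] [[ 0.603 -0.3    0.025]]
```

Run:
```python
from h import *
i=cams.camera_info('wrist');s=env.observe()
E=np.array(i['extrinsics']);R=s['tool_rot'];print((R.T@(E[:3,3]-s['position'])).round(3),(R.T@E[:3,:3]).round(3).tolist(),i['fx'],i['k1'])
```

```text
[ 0.    -0.079 -0.122] [[1.0, 0.0, 0.001], [-0.0, 0.951, 0.309], [-0.001, -0.309, 0.951]] 301.88479312262706 -0.0749187537178464
```

Call:
{"op": "step_arm", "data": {
  "steps": [
    {"xyz":[-0.595,-0.785,0],"turn":[0,0,0],"gripper":1},
    {"xyz":[-0.595,-0.785,0],"turn":[0,0,0],"gripper":1},
    {"xyz":[-0.595,-0.785,0],"turn":[0,0,0],"gripper":1},
    {"xyz":[-0.595,-0.785,0],"turn":[0,0,0],"gripper":1},
    {"xyz":[-0.595,-0.785,0],"turn":[0,0,0],"gripper":1},
    {"xyz":[-0.595,-0.785,0],"turn":[0,0,0],"gripper":1},
    {"xyz":[-0.595,-0.785,0],"turn":[0,0,0],"gripper":1},
    {"xyz":[-0.595,-0.785,0],"turn":[0,0,0],"gripper":1},
    {"xyz":[-0.595,-0.785,0],"turn":[0,0,0],"gripper":1},
    {"xyz":[-0.595,-0.785,0],"turn":[0,0,0],"gripper":1},
    {"xyz":[-0.595,-0.785,0],"turn":[0,0,0],"gripper":1},
    {"xyz":[-0.595,-0.785,0],"turn":[0,0,0],"gripper":1},
    {"xyz":[-0.595,-0.785,0],"turn":[0,0,0],"gripper":1},
    {"xyz":[-0.595,-0.785,0],"turn":[0,0,0],"gripper":1},
    {"xyz":[0,0,0],"turn":[0,0,0],"gripper":1},
    {"xyz":[0,0,0],"turn":[0,0,0],"gripper":1}
  ]
}}

```text
time_s: 1.43
position: [0.4902, -0.0093, 0.2498]
tool_rot: [[0.425, -0.905, -0.001], [-0.905, -0.425, 0.0], [-0.001, 0.001, -1.0]]
ft_force: [-0.2, 0.3, -0.5]
grip_width: 0.0851
```

Run:
```python
from m import *
im,d,i=grab('wrist'); blobs('wrist',(0.076,))
z=np.load('pics/wrist.npz'); E=z['extrinsics']
# project mag centre, crop
p=np.linalg.inv(E)@[0.509,0.0236,0.085,1]; u=i['fx']*p[0]/p[2]+i['cx'];v=i['fy']*p[1]/p[2]+i['cy'];print(u,v)
x0,y0=max(0,int(u)-100),max(0,int(v)-75); print(x0,y0)
c=im[y0:y0+150,x0:x0+200]; cv2.imwrite('pics/w1.png',cv2.cvtColor(cv2.resize(c,None,fx=4,fy=4,interpolation=cv2.INTER_CUBIC),cv2.COLOR_RGB2BGR))
```

```text
wrist px 237 143 25.7 zpct [0.073 0.074 0.075] top med [0.5155 0.0141 0.0744] [[0.5097, 0.0242, 0.076]]
236.99982492236464 144.89304183412588
136 69
```

View pics/w1.png

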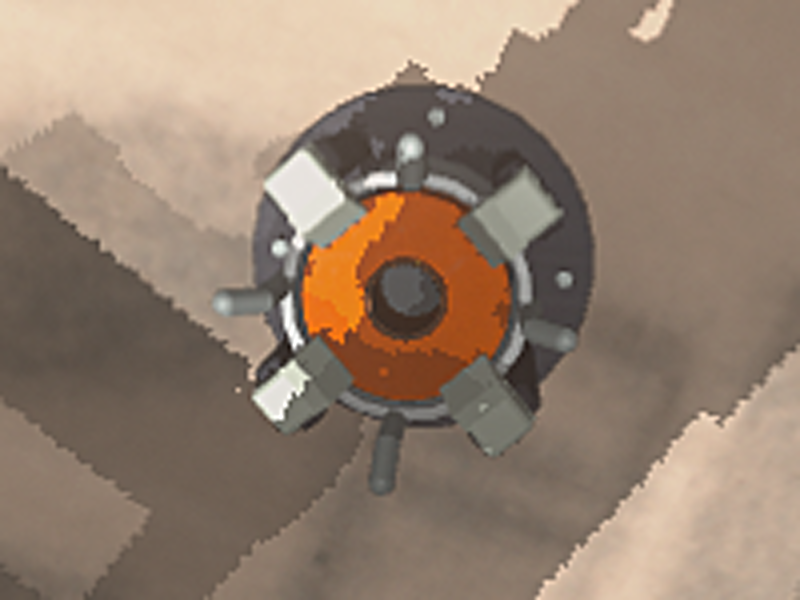

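The crop shows the magazine: rod tips at crop (228,300), (565,340), (410,148), (380,485), and the catches between them, with noses at about (340,222), (488,238), (332,370), (462,385).

Run:
```python
from h import *
z=np.load('pics/wrist.npz'); i={k:z[k] for k in z.files}
def f(p,h):
    return onplane(i,np.array(p)/4+[136,69],h)[:,:2]
t=f([(228,300),(565,340),(410,148),(380,485)],.108); n=f([(340,222),(488,238),(332,370),(462,385)],.079)
for a in(t,n):
    print(a.round(4).tolist(), a.mean(0).round(4))
R=env.observe()['tool_rot'];d=t[1]-t[0];e=t[3]-t[2];g=n[3]-n[0];h=n[2]-n[1]
ang=lambda v:np.degrees(np.arctan2(v[1],v[0]))
print('rod',ang(d),ang(e),'catch',ang(g),ang(h),'toolx',ang(R[:2,0]),[np.linalg.norm(k).round(3) for k in(d,e,g,h)])
print(f([(408,300)],.076))
```

```text
[[0.4976, 0.0592], [0.521, -0.0119], [0.5442, 0.036], [0.4726, 0.0117]] [0.5089 0.0238]
[[0.5194, 0.0456], [0.531, 0.0119], [0.4853, 0.0332], [0.4955, 0.0024]] [0.5078 0.0232]
rod -71.7394418289476 -161.23537025193966 catch -119.00266552291099 155.0333394112764 toolx -64.93575743894705 [np.float64(0.075), np.float64(0.076), np.float64(0.049), np.float64(0.05)]
[[0.50864518 0.02314432]]
```

Call:
{"op": "step_arm", "data": {
  "steps": [
    {"xyz":[0.793,0.466,0],"turn":[0,0,0],"gripper":1},
    {"xyz":[0.793,0.466,0],"turn":[0,0,0],"gripper":1},
    {"xyz":[0.793,0.466,0],"turn":[0,0,0],"gripper":1},
    {"xyz":[0.793,0.466,0],"turn":[0,0,0],"gripper":1},
    {"xyz":[0.793,0.466,0],"turn":[0,0,0],"gripper":1},
    {"xyz":[0.793,0.466,0],"turn":[0,0,0],"gripper":1},
    {"xyz":[0.793,0.466,0],"turn":[0,0,0],"gripper":1},
    {"xyz":[0.793,0.466,0],"turn":[0,0,0],"gripper":1},
    {"xyz":[0,0,0.36],"turn":[0,0,-0.93],"gripper":1},
    {"xyz":[0,0,0.36],"turn":[0,0,-0.93],"gripper":1},
    {"xyz":[0,0,0.36],"turn":[0,0,-0.93],"gripper":1},
    {"xyz":[0,0,0.36],"turn":[0,0,-0.93],"gripper":1},
    {"xyz":[0,0,0.36],"turn":[0,0,-0.93],"gripper":1},
    {"xyz":[0,0,0.36],"turn":[0,0,-0.93],"gripper":1},
    {"xyz":[0,0,0.36],"turn":[0,0,-0.93],"gripper":1},
    {"xyz":[0,0,0.36],"turn":[0,0,-0.93],"gripper":1},
    {"xyz":[0,0,0.36],"turn":[0,0,-0.93],"gripper":1},
    {"xyz":[0,0,0],"turn":[0,0,0],"gripper":1}
  ]
}}

```text
time_s: 2.98
position: [0.4599, -0.3043, 0.1184]
tool_rot: [[0.894, -0.449, -0.004], [-0.449, -0.894, 0.003], [-0.005, -0.001, -1.0]]
ft_force: [-0.2, -0.1, -0.5]
grip_width: 0.0854
```

Run:
```python
from m import *
s=env.observe(); im,d,i=grab('wrist','w2.png'); blobs('wrist',(0.026,))
# roll top: orange pixels, lit top vs side: use depth-height mask
z=np.load('pics/wrist.npz'); P=cloud(i,d); m=(orange(im)>0)&(P[...,2]>.02)
v,u=np.nonzero(m); c,_=cv2.findContours(m.astype(np.uint8),0,cv2.CHAIN_APPROX_NONE); c=max(c,key=cv2.contourArea)
w=onplane(i,c[:,0],.026)[:,:2]; (x,y),r=cv2.minEnclosingCircle(w.astype(np.float32)*1000); print('roll mm',x,y,r)
R=s['tool_rot'];print(s['position'],np.degrees(np.arctan2(R[1,0],R[0,0])), 'tool dxy units',R.T@(np.array([x/1000,y/1000,.03])-s['position'])/.04)
```

```text
wrist px 242 208 11.6 zpct [0.023 0.024 0.025] top med [ 0.4474 -0.301   0.0244] [[0.4453, -0.3023, 0.026]]
wrist px 264 195 33.7 zpct [0.023 0.024 0.025] top med [ 0.4728 -0.2959  0.0244] [[0.4645, -0.3005, 0.026]]
roll mm 462.7168273925781 -302.5007629394531 25.40768051147461
[ 0.45986773 -0.30428963  0.11839716] -26.65473581790888 tool dxy units [ 0.05413164 -0.06874038  2.20979718]
```

View pics/w2.png

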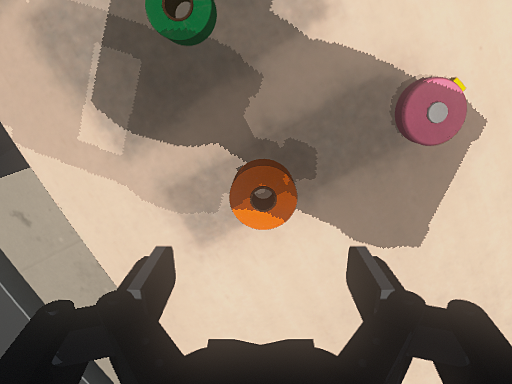

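The wrist view shows the roll at (264,193), centred between the open fingers, with green (180,10) and pink (435,110) well clear.

Call:
{"op": "step_arm", "data": {
  "squeeze": 30,
  "steps": [
    {"xyz":[0.06,-0.07,0.37],"turn":[0,0,0],"gripper":1},
    {"xyz":[0,0,0.37],"turn":[0,0,0],"gripper":1},
    {"xyz":[0,0,0.37],"turn":[0,0,0],"gripper":1},
    {"xyz":[0,0,0.37],"turn":[0,0,0],"gripper":1},
    {"xyz":[0,0,0.37],"turn":[0,0,0],"gripper":1},
    {"xyz":[0,0,0.35],"turn":[0,0,0],"gripper":1},
    {"xyz":[0,0,0],"turn":[0,0,0],"gripper":1},
    {"xyz":[0,0,0],"turn":[0,0,0],"gripper":-1},
    {"xyz":[0,0,0],"turn":[0,0,0],"gripper":-1},
    {"xyz":[0,0,0],"turn":[0,0,0],"gripper":-1},
    {"xyz":[0,0,0],"turn":[0,0,0],"gripper":-1},
    {"xyz":[0,0,0],"turn":[0,0,0],"gripper":-1},
    {"xyz":[0,0,0],"turn":[0,0,0],"gripper":-1},
    {"xyz":[0,0,0],"turn":[0,0,0],"gripper":-1}
  ]
}}

```text
time_s: 4.2
position: [0.4657, -0.3031, 0.0344]
tool_rot: [[0.893, -0.449, 0.001], [-0.449, -0.893, -0.002], [0.002, 0.001, -1.0]]
ft_force: [-2.1, -0.3, 6.1]
grip_width: 0.0495
```

Call:
{"op": "step_arm", "data": {
  "steps": [
    {"xyz":[0,0,-0.3],"turn":[0,0,0],"gripper":-1},
    {"xyz":[0,0,-0.8],"turn":[0,0,0],"gripper":-1},
    {"xyz":[0,0,-0.9],"turn":[0,0,0],"gripper":-1},
    {"xyz":[0,0,-0.9],"turn":[0,0,0],"gripper":-1},
    {"xyz":[0,0,-0.9],"turn":[0,0,0],"gripper":-1},
    {"xyz":[0,0,-0.8],"turn":[0,0,0],"gripper":-1},
    {"xyz":[0,0,0],"turn":[0,0,0],"gripper":-1},
    {"xyz":[0,0,0],"turn":[0,0,0],"gripper":-1}
  ]
}}

```text
time_s: 4.87
position: [0.4656, -0.3027, 0.2189]
tool_rot: [[0.894, -0.449, 0.003], [-0.449, -0.894, -0.003], [0.004, 0.001, -1.0]]
ft_force: [-0.2, -0.2, -1.3]
grip_width: 0.0495
```

Run:
```python
from m import *
s=env.observe(); print(s['position'])
im,d,i=grab('scene')
p=np.linalg.inv(i['extrinsics'])@np.r_[s['position'],1]; u=int(i['fx']*p[0]/p[2]+i['cx']);v=int(i['fy']*p[1]/p[2]+i['cy']);print(u,v)
x0,y0=max(0,u-50),max(0,v-40); a=im[y0:y0+75,x0:x0+100]; a=cv2.resize(a,(400,300),interpolation=cv2.INTER_CUBIC)
w,dw,iw=grab('wrist'); blobs('wrist',(s['position'][2]-.005,))
cv2.imwrite('pics/g.png',cv2.cvtColor(np.hstack([a,cv2.resize(w[150:330,160:400],(400,300),interpolation=cv2.INTER_CUBIC)]),cv2.COLOR_RGB2BGR))
```

```text
[ 0.46560773 -0.30274715  0.21889387]
342 88
wrist px 260 268 47.9 zpct [0.199 0.206 0.207] top med [ 0.4644 -0.3074  0.207 ] [[0.4648, -0.3034, 0.2139]]
```

View pics/g.png

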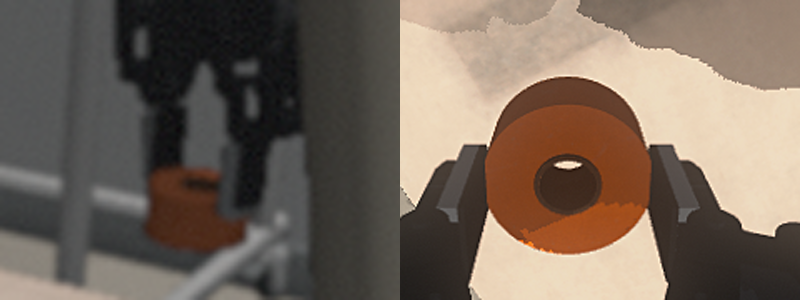

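The left half (scene) shows the roll level in the jaws, the tips well above its underside. The right half (wrist) shows the core at crop (568,184).

Run:
```python
from m import *
z=np.load('pics/wrist.npz'); i={k:z[k] for k in z.files}; s=env.observe();R=s['tool_rot'];p=s['position']
c=onplane(i,[260.8,260.4],.2095)[0]; print(c)
e=onplane(i,np.array([[(568-400),105],[568-400,253]])*.6+[160,150],.2095); print(e,np.linalg.norm(e[0]-e[1]))
off=R.T@(c-p);print('tool off mm',off*1000)
P=cloud(i,z['d']); m=orange(z['im'])>0; m[:, :]&=(P[...,2]>.2025); q=P[m]; A=np.c_[q[:,:2]-p[:2],np.ones(len(q))]; k=np.linalg.lstsq(A,q[:,2],rcond=None)[0]; print('plane',k)
t=np.array([.5088,.0237]); print('units',(R.T@np.r_[t-c[:2],0])/.04, 'yaw',np.degrees(np.arctan2(R[1,0],R[0,0])))
```

```text
[ 0.46551692 -0.30234464  0.2095    ]
[[ 0.4767872  -0.27986832  0.2095    ]
 [ 0.45442014 -0.3244766   0.2095    ]] 0.04990174677004642
tool off mm [ 0.62157688 -0.07454063  6.5580323 ]
plane [0.07465214 0.14344262 0.20759474]
units [-2.69295759e+00 -7.76913865e+00  6.91545943e-03] yaw -26.67938743768795
```

Call:
{"op": "step_arm", "data": {
  "steps": [
    {"xyz":[-0.15,-0.45,0],"turn":[0,0,0],"gripper":-1},
    {"xyz":[-0.3,-0.85,0],"turn":[0,0,0],"gripper":-1},
    {"xyz":[-0.3,-0.85,0],"turn":[0,0,0],"gripper":-1},
    {"xyz":[-0.3,-0.85,0],"turn":[0,0,0],"gripper":-1},
    {"xyz":[-0.3,-0.85,0],"turn":[0,0,0],"gripper":-1},
    {"xyz":[-0.3,-0.85,0],"turn":[0,0,0],"gripper":-1},
    {"xyz":[-0.3,-0.85,0],"turn":[0,0,0],"gripper":-1},
    {"xyz":[-0.3,-0.85,0],"turn":[0,0,0],"gripper":-1},
    {"xyz":[-0.3,-0.85,0],"turn":[0,0,0],"gripper":-1},
    {"xyz":[-0.15,-0.52,0],"turn":[0,0,0],"gripper":-1},
    {"xyz":[0,0,0],"turn":[0,0,0],"gripper":-1},
    {"xyz":[0,0,0],"turn":[0,0,0],"gripper":-1}
  ]
}}

```text
time_s: 5.97
position: [0.5079, 0.0247, 0.2154]
tool_rot: [[0.895, -0.447, -0.003], [-0.447, -0.895, 0.0], [-0.003, 0.001, -1.0]]
ft_force: [0.2, -1.0, -0.2]
grip_width: 0.0494
```

Run:
```python
from m import *
s=env.observe();R=s['tool_rot'];p=s['position'];print(p)
im,d,i=grab('wrist','w3.png')
print('units to mag',R.T@(np.array([.5088,.0237,p[2]])-p)/.04,'yaw',np.degrees(np.arctan2(R[1,0],R[0,0])))
```

```text
[0.50785212 0.02465164 0.2154403 ]
units to mag [ 3.18300262e-02  1.06958706e-02 -7.30046248e-05] yaw -26.539691115584972
```

View pics/w3.png

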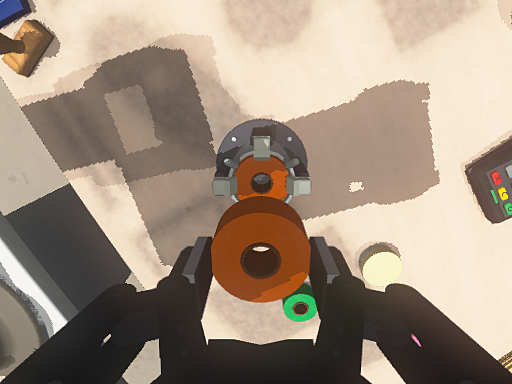

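The wrist view shows two catches at (220,188) and (303,187), lined up with the jaws, and the magazine's core at (262,180) on the same column as the held roll. Descending slowly.

Call:
{"op": "step_arm", "data": {
  "steps": [
    {"xyz":[0.03,0.01,0.3],"turn":[0,0,0],"gripper":-1},
    {"xyz":[0,0,0.4],"turn":[0,0,0],"gripper":-1},
    {"xyz":[0,0,0.4],"turn":[0,0,0],"gripper":-1},
    {"xyz":[0,0,0.3],"turn":[0,0,0],"gripper":-1},
    {"xyz":[0,0,0.2],"turn":[0,0,0],"gripper":-1},
    {"xyz":[0,0,0.2],"turn":[0,0,0],"gripper":-1},
    {"xyz":[0,0,0.15],"turn":[0,0,0],"gripper":-1},
    {"xyz":[0,0,0.1],"turn":[0,0,0],"gripper":-1},
    {"xyz":[0,0,0.1],"turn":[0,0,0],"gripper":-1},
    {"xyz":[0,0,0],"turn":[0,0,0],"gripper":-1},
    {"xyz":[0,0,0],"turn":[0,0,0],"gripper":-1}
  ]
}}

```text
time_s: 6.93
position: [0.5093, 0.0228, 0.1309]
tool_rot: [[0.894, -0.449, 0.0], [-0.449, -0.894, -0.0], [0.0, -0.0, -1.0]]
ft_force: [-0.5, 0.5, -1.3]
grip_width: 0.0493
```

Run:
```python
from m import *
s=env.observe();print(s['position'],s['ft_force'])
im,d,i=grab('scene'); w,dw,iw=grab('wrist'); 
P=cloud(i,d); print('px',)
p=np.linalg.inv(i['extrinsics'])@np.array([.5088,.0237,.1,1]); u=int(i['fx']*p[0]/p[2]+i['cx']);v=int(i['fy']*p[1]/p[2]+i['cy'])
a=cv2.resize(im[v-35:v+40,u-50:u+50],(400,300),interpolation=cv2.INTER_CUBIC)
cv2.imwrite('pics/g2.png',cv2.cvtColor(np.hstack([a,cv2.resize(w[120:345,110:410],(400,300))]),cv2.COLOR_RGB2BGR))
```

```text
[0.50926991 0.02281449 0.13085458] [-0.49414481  0.54067026 -1.31297738]
px
```

View pics/g2.png

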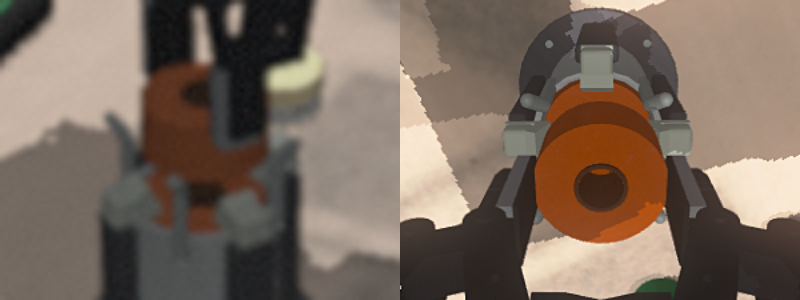

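Left: the roll sits between the rods, still just above the catches. Right: it is centred between the rods. I'll go down until it touches.

Call:
{"op": "step_arm", "data": {
  "steps": [
    {"xyz":[-0.01,-0.02,0.06],"turn":[0,0,0],"gripper":-1},
    {"xyz":[0,0,0.06],"turn":[0,0,0],"gripper":-1},
    {"xyz":[0,0,0.05],"turn":[0,0,0],"gripper":-1},
    {"xyz":[0,0,0],"turn":[0,0,0],"gripper":-1},
    {"xyz":[0,0,0],"turn":[0,0,0],"gripper":-1}
  ]
}}

```text
time_s: 7.45
position: [0.5092, 0.0237, 0.1238]
tool_rot: [[0.894, -0.449, -0.0], [-0.449, -0.894, 0.0], [-0.0, 0.0, -1.0]]
ft_force: [-0.3, 0.2, -0.1]
grip_width: 0.0496
```

Call:
{"op": "step_arm", "data": {
  "steps": [
    {"xyz":[0,0,0.03],"turn":[0,0,0],"gripper":-1},
    {"xyz":[0,0,0],"turn":[0,0,0],"gripper":-1},
    {"xyz":[0,0,0],"turn":[0,0,0],"gripper":0.3},
    {"xyz":[0,0,0],"turn":[0,0,0],"gripper":0.5},
    {"xyz":[0,0,0],"turn":[0,0,0],"gripper":0.6},
    {"xyz":[0,0,0],"turn":[0,0,0],"gripper":0.6},
    {"xyz":[0,0,0],"turn":[0,0,0],"gripper":0.6},
    {"xyz":[0,0,-0.3],"turn":[0,0,0],"gripper":0.6},
    {"xyz":[0,0,-0.6],"turn":[0,0,0],"gripper":0.6},
    {"xyz":[0,0,-0.6],"turn":[0,0,0],"gripper":0.6},
    {"xyz":[0,0,-0.5],"turn":[0,0,0],"gripper":-1},
    {"xyz":[0,0,0],"turn":[0,0,0],"gripper":-1},
    {"xyz":[0,0,0],"turn":[0,0,0],"gripper":-1},
    {"xyz":[0,0,0],"turn":[0,0,0],"gripper":-1},
    {"xyz":[0,0,0],"turn":[0,0,0],"gripper":-1},
    {"xyz":[0,0,0],"turn":[0,0,0],"gripper":-1},
    {"xyz":[0,0,0],"turn":[0,0,0],"gripper":-1}
  ]
}}

```text
time_s: 8.87
position: [0.509, 0.0237, 0.202]
tool_rot: [[0.894, -0.449, -0.001], [-0.449, -0.894, 0.0], [-0.001, 0.0, -1.0]]
ft_force: [-0.2, 0.3, 0.3]
grip_width: 0.0001
```

Run:
```python
from m import *
s=env.observe();R=s['tool_rot'];p=s['position'];print(p,s['grip_width'],s['ft_force'])
im,d,i=grab('scene'); w,dw,iw=grab('wrist'); blobs('wrist',(.114,))
q=np.linalg.inv(i['extrinsics'])@np.array([.5088,.0237,.1,1]); u=int(i['fx']*q[0]/q[2]+i['cx']);v=int(i['fy']*q[1]/q[2]+i['cy'])
a=cv2.resize(im[v-35:v+40,u-50:u+50],(400,300),interpolation=cv2.INTER_CUBIC)
cv2.imwrite('pics/g3.png',cv2.cvtColor(np.hstack([a,cv2.resize(w[120:345,110:410],(400,300))]),cv2.COLOR_RGB2BGR))
P=cloud(iw,dw); m=(orange(w)>0)&(P[...,2]>.107);k=np.linalg.lstsq(np.c_[P[m][:,:2]-p[:2],np.ones(m.sum())],P[m][:,2],rcond=None)[0];print('plane',k)
print('units',R.T@(np.array([.5088,.0237,.135])-p)/.04)
```

```text
[0.50904157 0.02372685 0.2020322 ] 0.00013921170931940405 [-0.19078081  0.27188759  0.26052846]
wrist px 258 194 36.7 zpct [0.099 0.109 0.112] top med [0.5091 0.0146 0.111 ] [[0.511, 0.031, 0.114]]
plane [0.15463858 0.27583464 0.11047581]
units [-0.0028392   0.00269047  1.67581144]
```

View pics/g3.png

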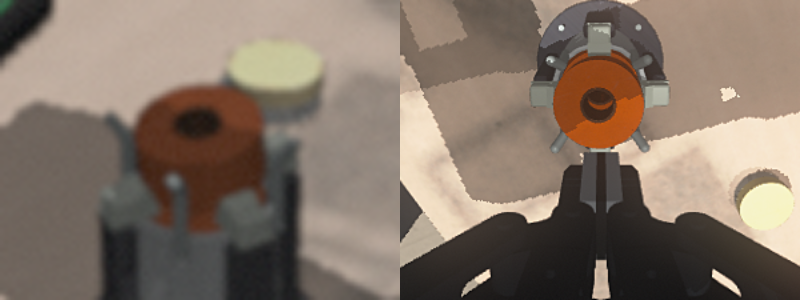

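The roll rests level on the ramps, between the rods and centred under the shut jaws (core at right crop (598,103)). Now pushing with the closed fingertips.

Call:
{"op": "step_arm", "data": {
  "steps": [
    {"xyz":[0,0,0.4],"turn":[0,0,0],"gripper":-1},
    {"xyz":[0,0,0.6],"turn":[0,0,0],"gripper":-1},
    {"xyz":[0,0,0.4],"turn":[0,0,0],"gripper":-1},
    {"xyz":[0,0,0.15],"turn":[0,0,0],"gripper":-1},
    {"xyz":[0,0,0.1],"turn":[0,0,0],"gripper":-1},
    {"xyz":[0,0,0.1],"turn":[0,0,0],"gripper":-1},
    {"xyz":[0,0,0.1],"turn":[0,0,0],"gripper":-1},
    {"xyz":[0,0,0.1],"turn":[0,0,0],"gripper":-1},
    {"xyz":[0,0,0],"turn":[0,0,0],"gripper":-1}
  ]
}}

```text
time_s: 9.72
position: [0.5093, 0.0237, 0.1246]
tool_rot: [[0.894, -0.449, 0.0], [-0.449, -0.894, -0.0], [0.0, -0.0, -1.0]]
ft_force: [0.3, -0.1, -0.1]
grip_width: -0.0001
```

Call:
{"op": "step_arm", "data": {
  "steps": [
    {"xyz":[0,0,0.1],"turn":[0,0,0],"gripper":-1},
    {"xyz":[0,0,0.1],"turn":[0,0,0],"gripper":-1},
    {"xyz":[0,0,0],"turn":[0,0,0],"gripper":-1}
  ]
}}

```text
time_s: 9.97
position: [0.5091, 0.0238, 0.1162]
tool_rot: [[0.894, -0.449, -0.0], [-0.449, -0.894, 0.0], [-0.0, -0.0, -1.0]]
ft_force: [-0.3, -0.1, 0.8]
grip_width: 0.0
```

Run:
```python
from m import *
s=env.observe();print(s['position'],s['ft_force'])
im,d,i=grab('scene')
q=np.linalg.inv(i['extrinsics'])@np.array([.5088,.0237,.1,1]); u=int(i['fx']*q[0]/q[2]+i['cx']);v=int(i['fy']*q[1]/q[2]+i['cy'])
w,dw,iw=grab('wrist')
a=cv2.resize(im[v-40:v+35,u-50:u+50],(400,300),interpolation=cv2.INTER_CUBIC)
cv2.imwrite('pics/g4.png',cv2.cvtColor(np.hstack([a,cv2.resize(w[120:345,110:410],(400,300))]),cv2.COLOR_RGB2BGR))
```

```text
[0.50914867 0.02375637 0.11622689] [-0.3416616  -0.14479315  0.78432102]
```

View pics/g4.png

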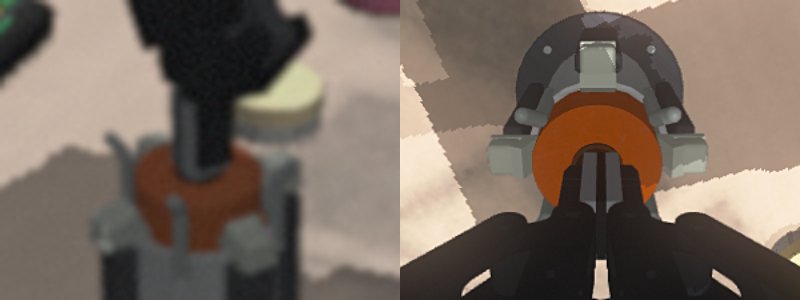

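The tips stand on the roll's top over the core, the roll has gone down and the catches are spreading. Continuing.

Call:
{"op": "step_arm", "data": {
  "steps": [
    {"xyz":[0,0,0.1],"turn":[0,0,0],"gripper":-1},
    {"xyz":[0,0,0.1],"turn":[0,0,0],"gripper":-1},
    {"xyz":[0,0,0.1],"turn":[0,0,0],"gripper":-1},
    {"xyz":[0,0,0.1],"turn":[0,0,0],"gripper":-1},
    {"xyz":[0,0,0.1],"turn":[0,0,0],"gripper":-1},
    {"xyz":[0,0,0.1],"turn":[0,0,0],"gripper":-1},
    {"xyz":[0,0,0.05],"turn":[0,0,0],"gripper":-1},
    {"xyz":[0,0,0],"turn":[0,0,0],"gripper":-1},
    {"xyz":[0,0,0],"turn":[0,0,0],"gripper":-1}
  ]
}}

```text
time_s: 10.82
position: [0.5093, 0.0237, 0.0907]
tool_rot: [[0.894, -0.449, -0.0], [-0.449, -0.894, 0.0], [-0.0, -0.0, -1.0]]
ft_force: [0.5, -0.2, 2.7]
grip_width: 0.0002
```

Run:
```python
from m import *
s=env.observe();print(s['position'],s['ft_force'])
im,d,i=grab('scene')
q=np.linalg.inv(i['extrinsics'])@np.array([.5088,.0237,.1,1]); u=int(i['fx']*q[0]/q[2]+i['cx']);v=int(i['fy']*q[1]/q[2]+i['cy'])
w,dw,iw=grab('wrist')
P=cloud(iw,dw); m=(orange(w)>0)&(dw>0); print(np.percentile(P[m][:,2],[5,25,50,75,95]).round(4))
a=cv2.resize(im[v-40:v+35,u-50:u+50],(400,300),interpolation=cv2.INTER_CUBIC)
cv2.imwrite('pics/g5.png',cv2.cvtColor(np.hstack([a,cv2.resize(w[120:345,110:410],(400,300))]),cv2.COLOR_RGB2BGR))
```

```text
[0.50929425 0.02369233 0.09069069] [ 0.49916919 -0.21477563  2.73163058]
[0.0697 0.0703 0.0706 0.071  0.0716]
```

View pics/g5.png

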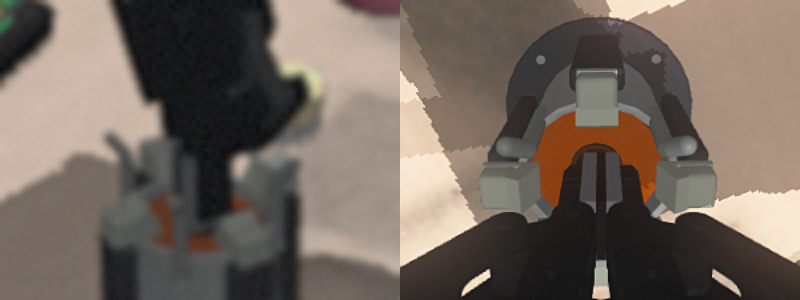

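The roll's top is at about 71–72 mm, level, and the catches have closed over it. Lifting off slowly.

Call:
{"op": "step_arm", "data": {
  "steps": [
    {"xyz":[0,0,0],"turn":[0,0,0],"gripper":-1},
    {"xyz":[0,0,-0.1],"turn":[0,0,0],"gripper":-1},
    {"xyz":[0,0,-0.1],"turn":[0,0,0],"gripper":-1},
    {"xyz":[0,0,-0.2],"turn":[0,0,0],"gripper":-1},
    {"xyz":[0,0,-0.4],"turn":[0,0,0],"gripper":-1},
    {"xyz":[0,0,-0.7],"turn":[0,0,0],"gripper":-1},
    {"xyz":[0,0,-0.8],"turn":[0,0,0],"gripper":-1},
    {"xyz":[0,0,-0.8],"turn":[0,0,0],"gripper":-1},
    {"xyz":[0,0,-0.7],"turn":[0,0,0],"gripper":-1},
    {"xyz":[0,0,0],"turn":[0,0,0],"gripper":-1},
    {"xyz":[0,0,0],"turn":[0,0,0],"gripper":-1},
    {"xyz":[0,0,0],"turn":[0,0,0],"gripper":-1}
  ]
}}

```text
time_s: 11.92
position: [0.5087, 0.0238, 0.2422]
tool_rot: [[0.894, -0.449, -0.001], [-0.449, -0.894, 0.0], [-0.001, 0.0, -1.0]]
ft_force: [0.7, -0.0, -0.8]
grip_width: 0.0001
```

Run:
```python
from m import *
s=env.observe();print(s['position'],s['ft_force'])
im,d,i=grab('scene')
q=np.linalg.inv(i['extrinsics'])@np.array([.5088,.0237,.1,1]); u=int(i['fx']*q[0]/q[2]+i['cx']);v=int(i['fy']*q[1]/q[2]+i['cy'])
w,dw,iw=grab('wrist')
P=cloud(iw,dw); m=(orange(w)>0)&(dw>0)&(abs(P[...,0]-.509)<.03)&(abs(P[...,1]-.024)<.03); print(np.percentile(P[m][:,2],[5,25,50,75,95]).round(4))
a=cv2.resize(im[v-40:v+35,u-50:u+50],(400,300),interpolation=cv2.INTER_CUBIC)
cv2.imwrite('pics/g6.png',cv2.cvtColor(np.hstack([a,cv2.resize(w[90:315,110:410],(400,300))]),cv2.COLOR_RGB2BGR))
```

```text
[0.50866151 0.02380373 0.24224539] [ 0.71618621 -0.00735146 -0.77967348]
[0.0753 0.076  0.0764 0.0769 0.0776]
```

View pics/g6.png

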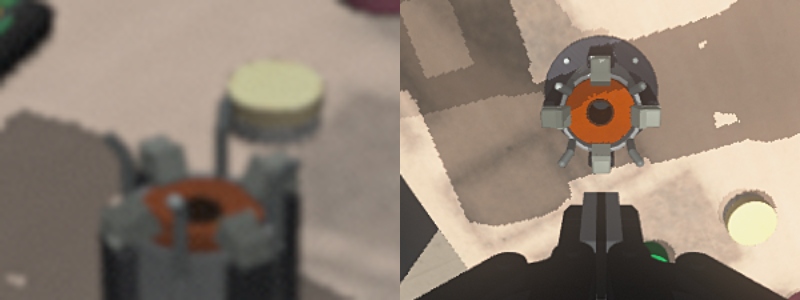

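The spare roll sits flat under all four catches with the arm clear, so I'm handing the job in.

```bash
python3 -c "
from rig import order
print(order.close_job())"
```

```text
the job is handed in; nothing more can be done
None
```

The spare large roll (orange, 52 mm) is in the magazine, on top of the first roll and held under all four catches. I gripped it, set it on the catch ramps between the rods, pushed it down with the closed fingertips and lifted clear.

- **Push:** at the bottom of the push, the camera depth put the roll's top at about 71 mm.
- **Final check:** after lift-off the top measured about 76–77 mm, which fits a roll resting against the catch undersides at 77.5 mm. All four noses overlap it, and it stayed there for the roughly half second I watched. The gripper was about 15 cm clear at hand-in, at about 12 s.
- **Readings that disagreed:**
  - The camera depth tends to read 1–2 mm low.
  - The push force read only 2.7 N at the bottom, against the 5 N expected.
  - The gripper closed on the roll at 49.5 mm, not 52 mm, and the grasp ended about 4 mm higher than commanded, with 6 N upward on the tool.
- **Other objects:** the arm did not touch the small roll, the tin or the tape measure.

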